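# Put the harp thimble behind glass

## Task

Push the pewter thimble with the little harp on top along the shelf into the open bay of the thimble rack until it stands against the back board, then push the rack's sliding glass door fully shut in front of it by its brass pull. Only push: do not pick the thimble up or tip it over. Leave the other thimbles and the jug where they stand.

Things in the scene. Friction and masses are not known exactly. Their poses are not given: they have to be found in the camera images.
- harp_thimble: the thimble to push: loose pewter thimble with a small flat harp standing on its top (the only one with a harp), 40 g; 26 mm across the foot, straight for the lowest 4 mm, then tapering to 21 mm at 22 mm up, domed, 28 mm tall; origin at the centre of its underside; the harp (4 mm thick, 23 mm wide) makes it 49 mm tall in all
- harp_mid (a point): point on the harp thimble's axis, 14 mm above its underside (half the height without the harp)
- rack: dark wood rack fixed to the shelf, 236 mm wide (y), 60 deep (x), 38 tall, open at the top, no floor (things inside stand on the shelf). Origin at the centre of its underside; +x to the back board, -x out of the front, +y left seen from the front. 8 mm side walls and middle divider make two bays: left (y +4 to +110 mm) with fixed glass front and two thimbles, right (y -110 to -4 mm) empty
- bay_mouth (a point): middle of the right bay's open front, on the shelf (rack frame x -30, y -57 mm). The bay is 106 mm wide and 52 mm deep; axes as the rack's. The door's brass runner just before it is flush with the shelf, no step
- bay_back (a point): middle of the inner face of the right bay's back board, on the shelf (rack frame x +22, y -57 mm); a thimble against the board has its axis 13 mm before it (rack frame x +9 mm)
- door (a joint): slide of the glass door (m): 0 = open, before the left bay (rack frame y +2 to +112 mm); 0.112 = fully shut on its stop (y -110 to 0 mm); starts at 0 to 0.02. Grows towards the rack's -y. Pane 110 mm wide, 2 to 37 mm above the shelf, frontmost face at rack frame x -37 mm. It stays where left; moving it takes about 2 N
- door_pull (a point): centre of the door's brass pull: upright plate standing straight out from the pane near its +y end (48 mm from the pane's middle), from x -60.5 to -36.5 mm in the rack frame, 6 mm thick along y, 2 to 36 mm above the shelf. Push its +y face towards the rack's -y to shut the door
- plain_thimble: bystander: loose pewter thimble without harp, a raised band round it; 26 mm across the foot, straight for the lowest 4 mm, then tapering to 21 mm at 22 mm up, domed, 28 mm tall; origin at the centre of its underside
- shamrock1: bystander: loose white porcelain thimble painted with green shamrocks, 26 mm across the foot, straight for the lowest 4 mm, then tapering to 21 mm at 22 mm up, domed, 28 mm tall; origin at the centre of its underside; in the rack's left bay
- shamrock2: bystander: loose white porcelain thimble painted with green shamrocks, 26 mm across the foot, straight for the lowest 4 mm, then tapering to 21 mm at 22 mm up, domed, 28 mm tall; origin at the centre of its underside; in the rack's left bay
- shamrock3: bystander: loose white porcelain thimble painted with green shamrocks, 26 mm across the foot, straight for the lowest 4 mm, then tapering to 21 mm at 22 mm up, domed, 28 mm tall; origin at the centre of its underside; on the shelf, to the left
- shamrock4: bystander: loose white porcelain thimble painted with green shamrocks, 26 mm across the foot, straight for the lowest 4 mm, then tapering to 21 mm at 22 mm up, domed, 28 mm tall; origin at the centre of its underside; on the shelf, near the robot
- jug: bystander: squat blue ceramic jug, 90 mm across, 78 mm tall, handle reaching 69 mm out on its own -y side; origin at the centre of its underside
Not all that is in view belongs to the job. Leave any blue, pink or turquoise look-alike of the harp_thimble alone.

How it is judged (in metres and radians):
On the way, in this order (a step that is already met when the one before it is completed fails the run):
1. the harp thimble stands in the open bay against the back board, the door still open (x of harp_mid in the frame of rack between 0.005 and 0.014 m and y of harp_mid in the frame of rack between -0.105 and -0.01 m and angle between harp_mid's own z axis and vertical below 0.12 rad and linear speed of harp_thimble below 0.02 m/s and value of joint door below 0.05 m), for 0.2 s.
2. the glass door is shut (value of joint door above 0.108 m), for 0.2 s.
At the end, for the whole second after the job is handed in: The harp thimble stands upright and at rest in the right bay, within 4 mm of touching the back board, and the door is within 4 mm of fully shut (x of harp_mid in the frame of rack between 0.005 and 0.014 m and y of harp_mid in the frame of rack between -0.105 and -0.01 m and angle between harp_mid's own z axis and vertical below 0.12 rad and linear speed of harp_thimble below 0.02 m/s and value of joint door above 0.108 m).
It fails at once if the harp thimble was lifted off the shelf (by more than 8 mm) (height (world z) of harp_mid above 0.022 m).
It fails at once if the harp thimble was tipped (by more than 0.4 rad) (angle between harp_mid's own z axis and vertical above 0.4 rad).
It fails at once if another thimble or the jug was moved by more than 10 mm (distance of any of plain_thimble, shamrock1, shamrock2, shamrock3, shamrock4, jug from where it was at the start of the episode above 0.01 m).
It also fails if it takes over 67 s, if anything falls off the work surface, if the arm or the gripper's body presses on something with over 40 N, if the wrist force passes 120 N, or if a joint passes its speed limit or range.

## Robot

A 6-joint arm with a two-finger parallel gripper is mounted at the origin on the work surface. World frame = base frame: x ahead of the robot, y to its left, z up, the work surface at z = 0. Lengths are in mm, angles in rad, forces in N, time in s.
With the tool pointing down it reaches from about 275 to 975 mm from the base axis. Payload 8.4 kg.
Tool frame: the origin (TCP) lies midway between the tips of the shut fingers; the grasp point (between the pads) lies 19 mm behind it (grip_point_offset is the distance from the TCP to the grasp point, in mm); z points along the fingers, y is the line along which they close (so a half turn about z gives the same grasp; the last joint's range is limited). The gripper opens to 92 mm and grips with 3 to 60 N. Pads are 20 mm wide; open, the fingers measure 128 mm over their backs; the gripper's body (75 mm by 189 mm) begins 69 mm behind the grasp point.
Start: joints at [-1.312, 0.353, 1.633, -0, 1.155, -0.002], TCP at [161.157, -603.868, 214.583] pointing down, gripper open.
Joint ranges: [-2.63, 2.63], [-0.92, 2.1], [0.06, 2.66], [-1.3, 4.44], [0, 2.69], [-3.02, 3.02]. Speed limits (rad/s): [2.22, 2.22, 2.79, 3.14, 3.14, 3.14].

## Interface

Orientations are given as [roll, pitch, yaw] about the fixed x, y, z axes, in that order (R = Rz(yaw) Ry(pitch) Rx(roll)).
In Python, from station import * gives the robot as it stands. The module is installed in compiled form; this text tells all that it offers. Calls block until the motion is done:
- move_ptp(position, orientation): joint-space move of the TCP to a pose.
- move_l(position, rot=None, velocity=150): straight line of the TCP; rot=None keeps the orientation; velocity is the mean speed in mm/s.
- move_joints(angles): joint-space move.
- set_gripper(opening, grasp_force=None): finger opening in mm; grasp_force is the grip in N (None keeps the last); returns when the fingers have stopped.
- pause(seconds).
- solve_ik(position, orientation): joint angles nearest the present ones, or None.
- get_state(): the state.
- snapshot(name): name is "side" or "top" or "wrist"; returns the picture (400x640x3 uint8, blue, green, red); there is no depth.
- camera_model(name): a dict with "fov_y" (degrees; the focal length in pixels is half the picture's height over the tangent of half this angle, whatever the lens; pixels are square), "cx", "cy" (the principal point, pixels), "camera_from_world" (4x4, takes a point from world to camera coordinates); the wrist camera has in their place "T_tool_cam" (4x4, takes a point from camera to tool coordinates, whose origin is the TCP and whose axes are the flange's). Camera axes: x right, y down, z forward; pixel columns grow to the right and rows downward; lengths in mm; the calibration is good to about 2 mm. A picture is of the moment at which its call begins: read the wrist's pose just before it. camera_model takes no time and is no camera call.
A pose or a line that the arm cannot do raises PlanningError and nothing moves.
- sign_off(): hands the job in; it is judged then, once.
The state is a dict: "time_s": time; "joints": joint angles; "joint_velocities": joint speeds; "joint_efforts": joint torques, N m; "tool_pos": TCP position; "eef_rot": TCP orientation; "ft_force": force on the tool from outside, world axes, zero at the start; "torque": the same for the moment, N m; "gripper_width": finger opening in mm; "grip_force": force on a finger pad.
Only numpy, scipy, OpenCV 4.12 (cv2) and the standard library are available. Lean on these libraries where they do the work, as an engineer would, in place of code of your own. Each camera call takes 0.05 s, during which the arm holds its last target. There are 200 camera calls.

## Working session

There is one attempt and no reset: what is moved stays moved. The work goes in short steps, each a Python script; the robot and the scene stay as the last script left them, time stands still between calls to the robot, and variables do not carry over. Pictures are saved under pics/ and viewed, at most 10 in all, crops included, and the job is handed in when it is done.

```bash
mkdir -p pics
python3 - <<'E'
from station import *
import cv2
for n in ("top","side"):
    im=snapshot(n); cv2.imwrite(f"pics/{n}0.png",im)
    m=camera_model(n); print(n,m)
print(camera_model("wrist")); s=get_state(); print(s["time_s"],s["eef_rot"])
E
```

```text
top {'fov_y': 56.51931744964358, 'cx': 311.49661298210185, 'cy': 200.0226048681163, 'camera_from_world': array([[-2.24583439e-03, -9.99809362e-01, -1.93957944e-02,
         1.69696540e+01],
       [-9.85806170e-01,  5.46958197e-03, -1.67798327e-01,
         5.37185755e+02],
       [ 1.67872426e-01,  1.87436465e-02, -9.85630521e-01,
         8.04270031e+02],
       [ 0.00000000e+00,  0.00000000e+00,  0.00000000e+00,
         1.00000000e+00]])}
side {'fov_y': 47.80516023426563, 'cx': 314.18775560382323, 'cy': 197.9486327328505, 'camera_from_world': array([[-9.56090069e-01, -2.92839560e-01, -1.16949507e-02,
         5.11336857e+02],
       [-2.00870939e-01,  6.83835317e-01, -7.01441462e-01,
         1.40804752e+02],
       [ 2.13407229e-01, -6.68292040e-01, -7.12631113e-01,
         9.26753739e+02],
       [ 0.00000000e+00,  0.00000000e+00,  0.00000000e+00,
         1.00000000e+00]])}
{'fov_y': 69.31018517446111, 'cx': 321.86420313179576, 'cy': 193.97294898913404, 'T_tool_cam': array([[ 3.17922219e-04, -9.66735664e-01, -2.55777356e-01,
         7.17675860e+01],
       [ 9.99999940e-01,  2.71957459e-04,  2.15074651e-04,
        -4.07541812e-01],
       [-1.38359776e-04, -2.55777409e-01,  9.66735692e-01,
        -1.70118657e+02],
       [ 0.00000000e+00,  0.00000000e+00,  0.00000000e+00,
         1.00000000e+00]])}
0.1 [-3.14037397e+00  1.62075738e-05  2.60803002e-01]
```

View pics/top0.png

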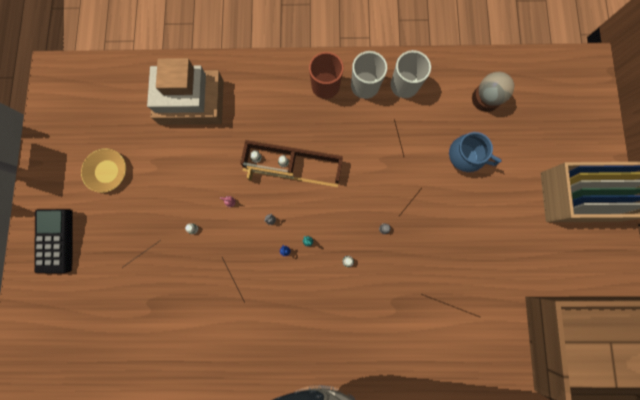

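View pics/side0.png

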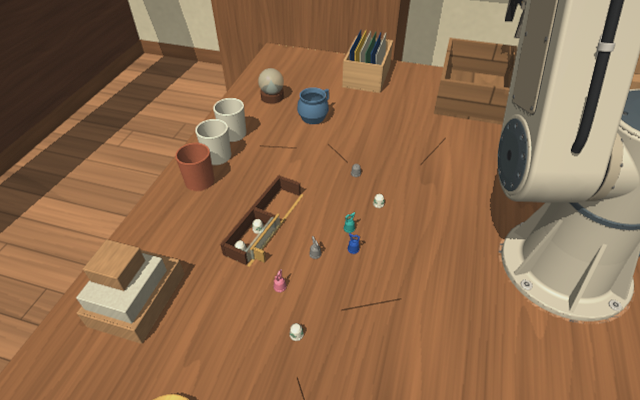

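The top view shows the rack at about (292,165), with the open bay on the right around (318,168) and the door pull near (249,174). The harp thimble is at about (270,219) and the plain one at (385,229). The pink, teal and blue ones are decoys. Next I'll move the wrist camera over for a close look.

```bash
cat > h.py <<'E'
from station import *
import numpy as np, cv2
from scipy.spatial.transform import Rotation as R
def cam(name,s=None):
    m=camera_model(name); f=200/np.tan(np.radians(m["fov_y"]/2))
    if name=="wrist":
        T=np.eye(4); T[:3,:3]=R.from_euler("xyz",s["eef_rot"]).as_matrix(); T[:3,3]=s["tool_pos"]
        C=T@m["T_tool_cam"]
    else: C=np.linalg.inv(m["camera_from_world"])
    return C,f,m["cx"],m["cy"]
def ray(c,px,z):
    C,f,cx,cy=c; d=C[:3,:3]@np.array([(px[0]-cx)/f,(px[1]-cy)/f,1]); o=C[:3,3]
    return (o+d*(z-o[2])/d[2])
def proj(c,p):
    C,f,cx,cy=c; q=C[:3,:3].T@(np.array(p)-C[:3,3]); return q[:2]/q[2]*f+[cx,cy]
E
python3 - <<'E'
from h import *
c=cam("top")
for n,p,z in [("harp",(270,219),14),("pink",(230,201),14),("blue",(285,251),14),("teal",(308,241),14),("shL",(192,229),14),("shR",(349,262),14),("rack BL",(246,142),38),("rack BR",(341,157),38),("pull",(249,174),30)]:
    print(n,ray(c,p,z).round(0))
# look
p=np.array([440,60,330.])
for yaw in (0,np.pi,-.2):
    print(yaw,solve_ik([430,60,330],[np.pi,0,yaw]))
move_ptp([390,60,330],[np.pi,0,0.])
s=get_state(); im=snapshot("wrist"); cv2.imwrite("pics/w1.png",im); print(s["tool_pos"],s["eef_rot"],s["time_s"])
c=cam("wrist",s); print(c[0][:3,3], ray(c,(320,200),0))
np.save("w1.npy",np.r_[s["tool_pos"],s["eef_rot"]])
E
```

```text
harp [498. 113.  14.]
pink [541. 209.  14.]
blue [423.  77.  14.]
teal [446.  24.  14.]
shL [475. 297.  14.]
shR [398. -70.  14.]
rack BL [679. 170.  38.]
rack BR [641. -54.  38.]
pull [603. 163.  30.]
0 [ 1.35184829e-01 -5.81551138e-02  1.86342747e+00 -4.44089210e-16
  1.33632030e+00  1.70598116e+00]
3.141592653589793 [ 0.13518483 -0.05815511  1.86342747  0.          1.3363203  -1.4356115 ]
-0.2 [ 1.35184829e-01 -5.81551138e-02  1.86342747e+00 -4.44089210e-16
  1.33632030e+00  1.90598116e+00]
[390.1860646   59.61405377 329.91419181] [ 3.14145023e+00  1.29814257e-04 -5.58728909e-04] 2.625
[461.87122304  59.98699697 500.02401783] [318.31996309  63.22609041   0.        ]
```

View pics/w1.png

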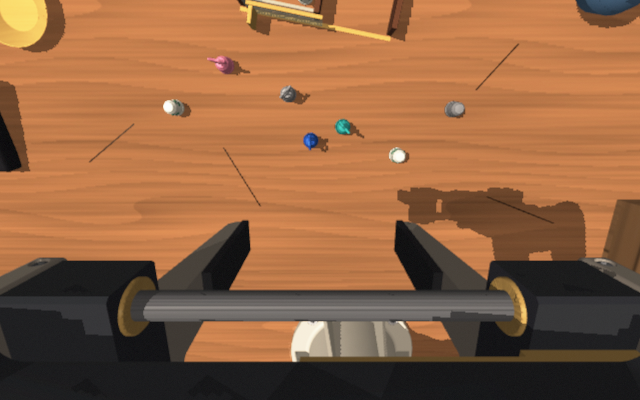

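The harp thimble is at (288,94) in this view, with teal at (344,127) and blue at (311,140). The rack is cut off at the top of the picture, so I'll move forward.

Run:
```python
from h import *
move_ptp([540,80,220],[np.pi,0,-0.15])
s=get_state(); im=snapshot("wrist"); cv2.imwrite("pics/w2.png",im); print(s["tool_pos"],s["eef_rot"],s["time_s"])
np.save("w2.npy",np.r_[s["tool_pos"],s["eef_rot"]])
```

```text
[539.46112778  79.737775   220.32298395] [ 3.14134462e+00  7.71867890e-04 -1.49821804e-01] 3.45
```

View pics/w2.png

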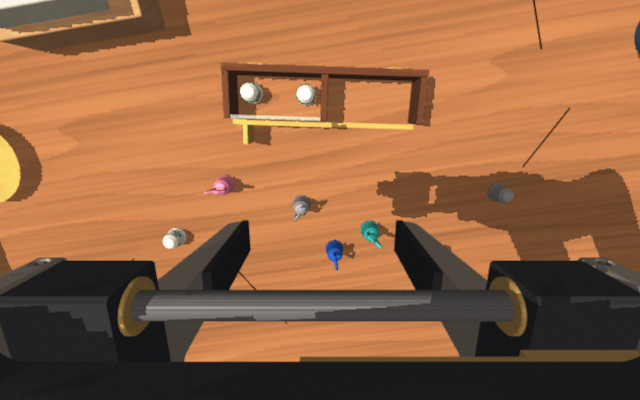

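The whole rack is now in view. The bay is on the right, the pull is at about (248,133), the harp thimble is at (301,206), and teal is at (371,233). I'll enlarge this to measure the corners.

Run:
```python
from h import *
im=cv2.imread("pics/w2.png")[50:260,200:450]
cv2.imwrite("pics/w2c.png",cv2.resize(im,None,fx=2.8,fy=2.8,interpolation=cv2.INTER_CUBIC))
```

```text
(no output)
```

View pics/w2c.png

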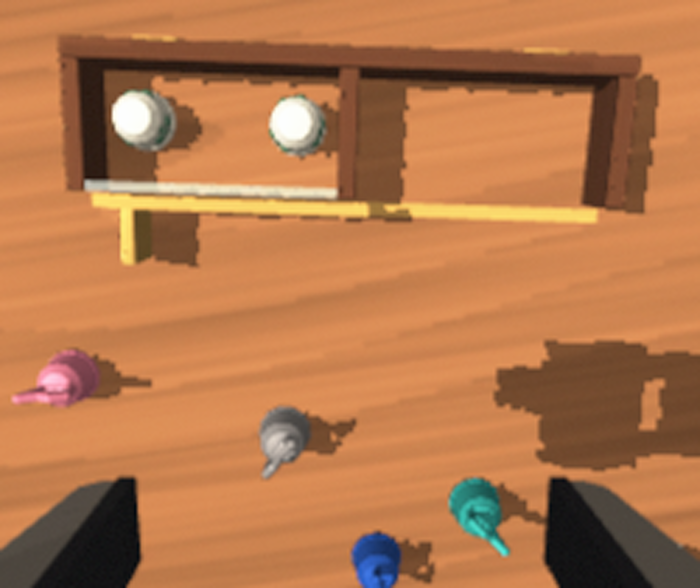

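Run:
```python
from h import *
w=np.load("w2.npy"); c=cam("wrist",dict(tool_pos=w[:3],eef_rot=w[3:]))
P={k:ray(c,np.array(p)/2.8+[200,50],z) for k,p,z in [("BL",(60,37),38),("BR",(640,57),38),("FL",(67,190),38),("FR",(630,210),38),("pullf",(128,262),36),("thim",(284,433),3),("runR",(598,222),0),("pink",(68,375),3),("teal",(474,503),3),("blue",(376,556),3)]}
for k,v in P.items(): print(k,v.round(1))
print(np.linalg.norm(P["BL"]-P["BR"]),np.linalg.norm(P["FL"]-P["FR"]),np.linalg.norm(P["BL"]-P["FL"]),np.linalg.norm(P["BR"]-P["FR"]))
u=(P["BL"]-P["BR"])+(P["FL"]-P["FR"]); yaw=np.arctan2(-u[0],u[1]); ctr=sum(P[k] for k in("BL","BR","FL","FR"))/4
Rk=np.array([[np.cos(yaw),-np.sin(yaw)],[np.sin(yaw),np.cos(yaw)]]).T
print("yaw",yaw,ctr)
for k,v in P.items(): print(k,(Rk@(v-ctr)[:2]).round(1))
# cross-check in side and top views: thimble projected
for n in("side","top"):
    cc=cam(n); print(n,proj(cc,P["thim"]),[proj(cc,P[k]).round(0) for k in("BL","BR","FL","FR")])
# pewter mask centroid in side
```

```text
BL [685.3 172.3  38. ]
BR [643.1 -57.8  38. ]
FL [626.9 183.5  38. ]
FR [583.4 -50.3  38. ]
pullf [593.7 165.1  36. ]
thim [497.8 115.2   3. ]
runR [577.2 -48.    0. ]
pink [542.9 214.9   3. ]
teal [446.4  25.3   3. ]
blue [424.6  78.9   3. ]
233.90288860907881 237.7335113692204 59.49926559331019 60.204895841920546
yaw -0.18267508100263077 [634.68143176  61.92532694  38.        ]
BL [ 29.7 117.7]
BR [  30.1 -116.2]
FL [-29.7 118.1]
FR [ -30.1 -119.6]
pullf [-59.1  94. ]
thim [-144.3   27.5]
runR [ -36.6 -118.5]
pink [-118.1  133.7]
teal [-178.5  -70.2]
blue [-209.6  -21.4]
side [314.97069334 253.51764584] [array([220., 244.]), array([278., 175.]), array([244., 254.]), array([300., 182.])]
top [269.82684798 219.56751995] [array([245., 140.]), array([342., 156.]), array([240., 163.]), array([340., 181.])]
```

The measurements agree with each other: the rack comes out at 234–238 × 60 mm and reprojects well in the other views. I'll push in two stages, with the slightly open fingers acting as a V cradle.

```bash
cat >> h.py <<'E'
O=np.array([634.7,61.9]); YAW=-0.183
def W(xy,z):   # rack -> world
    c,s=np.cos(YAW),np.sin(YAW); return [*(O+np.array([[c,-s],[s,c]])@np.array(xy,float)),z]
def toR(p):
    c,s=np.cos(YAW),np.sin(YAW); return np.array([[c,s],[-s,c]])@(np.array(p)[:2]-O)
def look(n):
    s=get_state(); im=snapshot("wrist"); cv2.imwrite(f"pics/{n}.png",im); np.save(n+".npy",np.r_[s["tool_pos"],s["eef_rot"]]); return im
E
python3 - <<'E'
from h import *
a=np.array([-144.3,27.5]); b=np.array([-80,-55.]); d=(b-a)/np.linalg.norm(b-a); ang=np.arctan2(d[1],d[0]); rot=[np.pi,0,YAW+ang]
set_gripper(14)
move_ptp(W(a-45*d,120),rot)
move_l(W(a-45*d,3),velocity=100)
print(get_state()["ft_force"])
move_l(W(b-21*d,3),velocity=40)
print(get_state()["ft_force"],toR(get_state()["tool_pos"]))
move_l(W(b-50*d,3),velocity=80)
move_l(W(b-50*d,120),velocity=150)
look_p=b-[70,0]
move_ptp(W(look_p,150),[np.pi,0,YAW]); pause(.3)
look("w3"); print(get_state()["time_s"])
E
```

```text
[-0.18243159 -0.06420403  0.57733459]
[-0.48492402  0.43345598 -0.09078204] [-92.92674728 -38.40663847]
13.1333
```

View pics/w3.png

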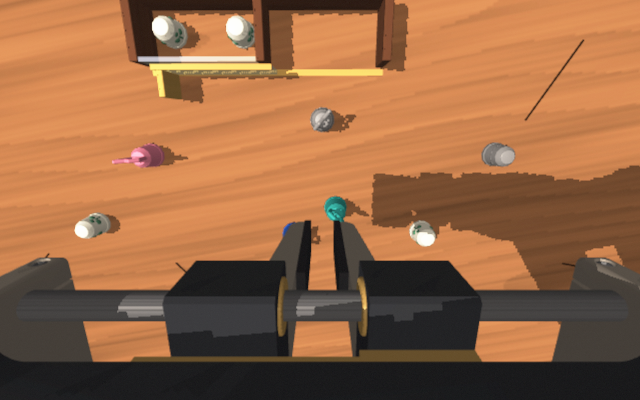

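The thimble stands upright at (321,119), straight in front of the open bay mouth at columns 275–383. Teal is clear behind it. I'll push it in now.

Run:
```python
from h import *
w=np.load("w3.npy"); c=cam("wrist",dict(tool_pos=w[:3],eef_rot=w[3:]))
t=toR(ray(c,(321,119),8)); print("thimble",t, "bay walls y", toR(ray(c,(383,72),0)),toR(ray(c,(271,67),36)))
y=t[1]; rot=[np.pi,0,YAW]
assert abs(t[0]+80)<8 and abs(y+55)<8
move_ptp(W((t[0]-36,y),60),rot)
move_l(W((t[0]-36,y),3),velocity=80)
f0=np.array(get_state()["ft_force"])
move_l(W((-17,y),3),velocity=35)
x=-17
ax=np.array([np.cos(YAW),np.sin(YAW)])
while x<-6:
    s=get_state(); f=(np.array(s["ft_force"])-f0)[:2]@ax
    print(x,toR(s["tool_pos"]).round(1),round(f,2))
    if f<-2.5: break
    x+=0.7; move_l(W((x,y),3),velocity=10); pause(.1)
pause(.3); print(get_state()["time_s"])
look("w4")
```

```text
thimble [-79.99922547 -53.71473705] bay walls y [ -33.22087492 -117.52483582] [-34.07592282  -8.35204793]
-17 [-17.  -53.7] 1.06
-16.3 [-16.2 -53.7] 0.33
-15.600000000000001 [-15.6 -53.7] 1.2
-14.900000000000002 [-14.8 -53.7] 0.49
-14.200000000000003 [-14.2 -53.7] 0.71
-13.500000000000004 [-13.5 -53.7] 1.04
-12.800000000000004 [-12.7 -53.7] 0.72
-12.100000000000005 [-12.1 -53.7] 1.77
-11.400000000000006 [-11.4 -53.7] 1.19
-10.700000000000006 [-10.7 -53.7] 0.47
-10.000000000000007 [-10.1 -53.7] 0.13
-9.300000000000008 [ -9.7 -53.7] -0.98
-8.600000000000009 [ -9.2 -53.8] -4.81
21.9333
```

View pics/w4.png

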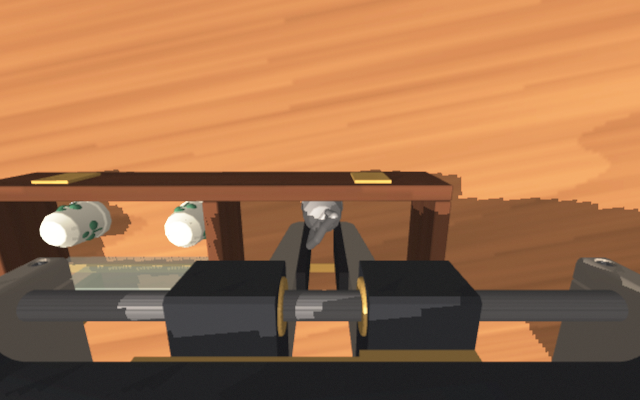

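The thimble is against the back board: it appears at (321,212) touching it, and the force rose to about 5 N. I'll retract and push the door shut by the pull.

Run:
```python
from h import *
rot=[np.pi,0,YAW]
move_l(W((-100,-53.7),3),velocity=70)
move_l(W((-100,-53.7),110),velocity=150)
set_gripper(0)
move_ptp(W((-53,132),110),rot)
move_l(W((-53,132),8),velocity=100); pause(.2)
f0=np.array(get_state()["ft_force"]); ay=np.array([-np.sin(YAW),np.cos(YAW)])
F=lambda:(np.array(get_state()["ft_force"])-f0)[:2]@ay
print("down",get_state()["gripper_width"])
for y in (112,60,40): 
    move_l(W((-53,y),8),velocity=40); print(y,round(F(),2))
y=22; move_l(W((-53,y),8),velocity=40)
while y>-8:
    f=F(); 
    if f>10: break
    y-=1; move_l(W((-53,y),8),velocity=20); pause(.05)
print(y,f,toR(get_state()["tool_pos"]))
pause(.4); print(F(),get_state()["time_s"])
```

```text
down 0.7947115844204946
112 0.17
60 1.02
40 1.87
10 12.057739431219833 [-52.95541418  11.64822178]
10.62602888682114 34.1917
```

Run:
```python
from h import *
move_l(W((-53,30),8),velocity=60)
move_l(W((-53,30),110),velocity=150)
move_ptp(W((-110,-20),200),[np.pi,0,YAW]); pause(.3)
im=look("w5")
cv2.imwrite("pics/w5c.png",cv2.resize(im[0:200,150:500],None,fx=2,fy=2))
print(get_state()["time_s"])
```

```text
36.4
```

View pics/w5c.png

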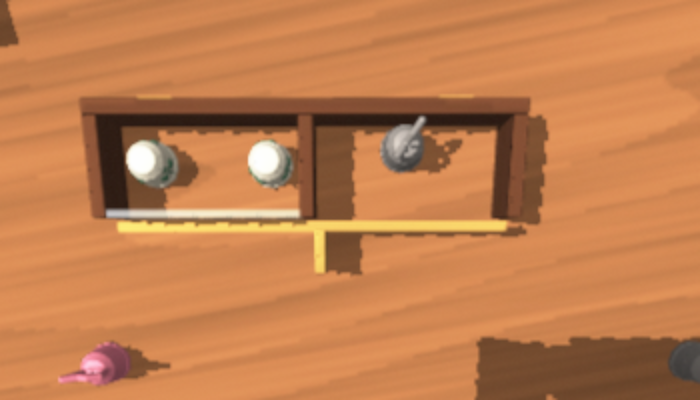

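Run:
```python
from h import *
w=np.load("w5.npy"); c=cam("wrist",dict(tool_pos=w[:3],eef_rot=w[3:]))
q=lambda p,z:toR(ray(c,np.array(p)/2+[150,0],z)).round(1)
print("pull front",q((320,272),36),"thimble",q((403,148),8),"rack BL,BR",q((82,98),38),q((529,98),38),"FL FR",q((93,217),38),q((521,217),38),"divider front",q((307,217),38),"shamrock1",q((155,163),12))
```

```text
pull front [-59.1  -6.1] thimble [  9.9 -53.9] rack BL,BR [ 30.1 117. ] [  30.3 -116.1] FL FR [-29.5 117.9] [ -29.3 -116.7] divider front [-29.4   0.6] shamrock1 [ 1.2 89.6]
```

The pull is at y ≈ -6 to -7, where -7 means fully shut, and the push ended on a hard stop at over 10 N. The thimble is at x ≈ 9.9. I'm handing it in.

```bash
python3 -c "
from station import *
print(sign_off())"
```

```text
the job is handed in; nothing more can be done
None
```

The job is handed in: the harp thimble stands against the back board in the right bay, and the glass door is pushed shut to its stop. The last close-up and force readings agree with that, but `sign_off` returned no verdict.

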